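Make up two shoe-care kits at the shine stand

TASK

Make up the two shoe-care kits from the stock on the ledge: in the big three-pocket tray put the wide wax tin in the square pocket, the shoehorn in the long middle pocket and the shine brush, bristles down, in the long pocket at the edge; in the small two-pocket tray put the small wax tin in the square pocket and the dauber, standing upright, in the narrow one. Each thing must lie flat on the floor of its pocket, not up on a rim. Leave the amber jar standing where it is.

Things in the scene. Friction and masses are not known exactly. Their poses are not given: they have to be found in the camera images.
- big_tray: dark bakelite tray, tan pocket floors, fixed, 168 (x) by 210 (y) mm, at the robot's left or right, yaw within 0.2 rad of 0. Origin: centre of underside. Rims 4 mm thick, tops at z 11; floors at z 4 mm. Pockets in its frame: edge (brush) centre x 0, y 72, 160x58 mm; middle (shoehorn) x 0, y 12, 160x54; square (wide tin) x -39, y -60, 82x82; beside it, x 2 to 80, solid to rim height.
- small_tray: dark bakelite tray, tan pocket floors, fixed, 74 (x) by 130 (y) mm, on the other side from the big tray, yaw within 0.2 rad of 0. Origin: centre of underside. Rims 4 mm thick, tops at z 11 mm; floors at z 4 mm. Pockets in its frame: square (small tin) centre x 0, y 28, 66x66 mm; narrow (dauber) x 0, y -35, 66 (x) by 52 (y) mm.
- wide_tin: wide flat round metal wax tin, loose, 62 mm diameter, 26 mm high, 80 to 170 g, standing flat, round so its yaw is of no account. Origin: centre of its underside. Grip it across its sides with the fingertips at least 9 mm above its underside, so that they stay above the tray's rims.
- small_tin: small flat round metal wax tin, loose, 46 mm diameter, 20 mm high, 40 to 85 g, standing flat. Origin: centre of its underside. Grip it across its sides, fingertips at least 9 mm above its underside.
- shine_brush: horsehair shine brush, loose, lying bristles down, long way along its x: pale wooden block 110 by 40 by 22 mm on a rigid dark bristle block 100 by 34 by 24 mm, 46 mm high in all, 105 to 210 g. Origin: centre of its underside. Grip the wood across its 40 mm width. Yaw at the start within 0.25 rad of 0.
- shoehorn: ivory celluloid shoehorn, loose, lying, 140 mm long along its x, 35 to 70 g. Handle x -70 to 0 mm, 18 wide, 20 high; blade x 0 to 70 mm, up to 34 wide, 7 high. Origin: underside, half length. Grip the handle's width at x -18 (near the centre of mass), fingertips 8 mm or more above its underside to clear the rims. Either end may point either way. Start yaw within 0.25 rad of 0.
- dauber: small round polish dauber, loose, standing upright on its bristles: dark bristle and wood head 36 mm in diameter and 26 mm high, above it a round wooden handle 14 to 17 mm in diameter up to a height of 58 mm; 35 to 70 g. Origin: centre of its underside; z along the handle. Grip the handle, e.g. at 45 mm height.
- jar: bystander: amber glass jar with a black cap, 40 mm diameter, 55 mm high, loose, standing among the stock; it must stay where it is. Origin: centre of its underside.

How it is judged:
At the end, for the whole second after the job is handed in: Each thing rests still and upright (0.12 rad) on its pocket floor (height within 4 mm), origin off the pocket centre along tray x, y by at most: shoehorn 14, 14 mm; shine brush 32, 14; tins 13, 13; dauber 18, 12 (wherever it fits inside). Jar upright, within 30 mm of its start (x of shoehorn in the frame of big_tray between -0.014 and 0.014 m and y of shoehorn in the frame of big_tray between -0.002 and 0.026 m and z of shoehorn in the frame of big_tray between 0 and 0.008 m and angle between each of shoehorn, shine_brush, wide_tin, small_tin, dauber's own z axis and vertical below 0.12 rad and linear speed of each of shoehorn, shine_brush, wide_tin, small_tin, dauber below 0.02 m/s and x of shine_brush in the frame of big_tray between -0.032 and 0.032 m and y of shine_brush in the frame of big_tray between 0.058 and 0.086 m and z of shine_brush in the frame of big_tray between 0 and 0.008 m and x of wide_tin in the frame of big_tray between -0.052 and -0.026 m and y of wide_tin in the frame of big_tray between -0.073 and -0.047 m and z of wide_tin in the frame of big_tray between 0 and 0.008 m and x of small_tin in the frame of small_tray between -0.013 and 0.013 m and y of small_tin in the frame of small_tray between 0.015 and 0.041 m and z of small_tin in the frame of small_tray between 0 and 0.008 m and x of dauber in the frame of small_tray between -0.018 and 0.018 m and y of dauber in the frame of small_tray between -0.047 and -0.023 m and z of dauber in the frame of small_tray between 0 and 0.008 m and distance of jar from where it was at the start of the episode below 0.03 m and angle between jar's own z axis and vertical below 0.2 rad); the robot touches nothing.
It fails at once if the amber jar is shifted by more than 30 mm or tipped (distance of jar from where it was at the start of the episode above 0.03 m or angle between jar's own z axis and vertical above 0.4 rad).
It also fails if it takes over 118 s, if anything falls off the work surface, if the arm or the gripper's body presses on something with over 40 N, if the wrist force passes 120 N, or if a joint passes its speed limit or range.

ROBOT

A 6-joint arm with a two-finger parallel gripper is mounted at the origin on the work surface. World frame = base frame: x ahead of the robot, y to its left, z up, the work surface at z = 0. Lengths are in m, angles in rad, forces in N, time in s.
With the tool pointing down it reaches from about 0.25 to 0.85 m from the base axis. Payload 12.5 kg.
Tool frame: the origin (TCP) lies between the finger pads; the fingertips stand 8 mm ahead of it and the grasp point (between the pads) lies 11 mm behind it (env.tip_extent is the z of the fingertips in the tool frame, in m); z points along the fingers, y is the line along which they close (so a half turn about z gives the same grasp; the last joint's range is limited). The gripper opens to 93 mm and grips with 3 to 60 N. Pads are 15 mm wide; open, the fingers measure 128 mm over their backs; the gripper's body (75 mm by 188 mm) begins 65 mm behind the grasp point.
Start: joints at [-0.085, 0.351, 1.652, -0, 1.139, -0.085], TCP at [0.55, 0, 0.227] pointing down, gripper open.
Joint ranges: [-2.75, 2.75], [-0.79, 2.1], [0.01, 2.65], [-1.57, 4.71], [0.07, 3.14], [-2.87, 2.87]. Speed limits (rad/s): [2.22, 2.22, 2.79, 3.14, 3.14, 3.14].

INTERFACE

Orientations are given as a unit quaternion [w, x, y, z].
In Python, from cell import status, grab_frame, env gives the robot as it stands. The module is installed in compiled form; this text tells all that it offers.
- The arm moves only by the tool move_arm, never from a script. Its argument "rows" is one flat list of numbers, 6 for each row, row after row: the shift along the tool's x, y, z in cm, then the turn, a rotation vector about the tool's x, y, z in rad. In form: [dx, dy, dz, rx, ry, rz, dx, dy, dz, rx, ry, rz, ...]. A call has 1 to 20 rows; each row shifts and turns the commanded pose from where the row before left it, along the tool's axes as they then stand; what a row does not reach is not made up. A row lasts 1/10 s, in which the tool goes at most 50 mm and 8.59 degrees, less where a joint would pass 70% of its speed; a pose out of reach is approached as far as the arm can. A call with a gripper value outside its range is refused whole. "gripper" is the opening, from -1 (shut) to 1 (fully open), set as the call begins (left out, the last holds). The fingers move at their own pace and stop on an object; "squeeze" is the grip in N (left out, the last holds). Time passes only in rows, so rows that do not move let the fingers close. It gives the time, the measured TCP pose, the force, the opening and the grip force at its end, in the units of the state.
- status.sense(): the state, without advancing time (a new reading comes with each control period).
- grab_frame(name): name is "scene" or "side" or "wrist"; returns a dict with "img" (480x640x3 uint8, red, green, blue), "range_z" (480x640 float32, m along the optical axis (not along the pixel's ray), 0 where there is no reading), "K" (3x3 intrinsics, pixels), "rvec" (rotation vector, rad) and "tvec" (3), from world to camera coordinates, as OpenCV has them; the wrist camera has in their place "tool_from_camera" (4x4, takes a point from camera to tool coordinates, whose origin is the TCP and whose axes are the flange's). Camera axes: x right, y down, z forward; pixel columns grow to the right and rows downward; lengths in m; the calibration is good to about 2 mm. A picture is of the moment at which its call begins: read the wrist's pose just before it.
- env.hand_in(): hands the job in; it is judged then, once.
The state is a dict: "time": time; "joint_positions": joint angles; "dq": joint speeds; "tau": joint torques, N m; "eef_pos": TCP position; "orientation": TCP orientation; "force": force on the tool from outside, world axes, zero at the start; "torque": the same for the moment, N m; "opening": finger opening in m; "finger_force": force on a finger pad.
Only numpy, scipy, OpenCV 4.12 (cv2) and the standard library are available. Lean on these libraries where they do the work, as an engineer would, in place of code of your own. Each camera call takes 0.05 s, during which the arm holds its last target. There are 200 camera calls.

## Working session

There is one attempt and no reset: what is moved stays moved. The work goes in short steps, Python scripts to look and compute and a tool call to move; the robot and the scene stay as the last step left them, time stands still between calls to the robot, and variables do not carry over. Pictures are saved under pics/ and viewed, at most 14 in all, crops included, and the job is handed in when it is done.

Besides the shell and the picture viewer there is one more tool, called after "Call:" by a JSON object that holds its "fn" and its "kwargs". move_arm: Moves the arm, as the interface text tells. Its arguments: {"type":"object","properties":{"rows":{"type":"array"},"gripper":{"type":"number"},"squeeze":{"type":"number"}},"required":["rows"]}

```bash
mkdir -p pics
cat > h.py <<'E'
import numpy as np, cv2
from cell import status, grab_frame, env
from scipy.spatial.transform import Rotation as R
def cloud(f):
    z=f["range_z"]; K=f["K"]; v,u=np.mgrid[0:480,0:640]
    p=np.stack([(u-K[0,2])/K[0,0]*z,(v-K[1,2])/K[1,1]*z,z],-1)
    Rm=cv2.Rodrigues(np.array(f["rvec"],float))[0]
    w=(p-np.ravel(f["tvec"]))@Rm
    w[z==0]=np.nan
    return w
def save(f,n): cv2.imwrite(n,f["img"][:,:,::-1])
E
python3 - <<'E'
from h import *
s=status.sense(); print(s["eef_pos"],s["orientation"],s["opening"],s["time"],env.tip_extent)
for n in ("scene","side"):
    f=grab_frame(n); save(f,f"pics/{n}.png"); np.savez(n+".npz",w=cloud(f),img=f["img"])
    R_=cv2.Rodrigues(np.array(f["rvec"],float))[0]; print(n,-R_.T@np.ravel(f["tvec"]),R_[2])
E
```

```text
[5.49671249e-01 5.17992307e-05 2.26121552e-01] [-4.37436156e-04  7.07107475e-01  7.07105858e-01 -3.65068063e-04] 0.09291615265795374 0.0 0.008
scene [0.91739356 0.16176237 0.72658138] [-0.45312758 -0.20191657 -0.86827708]
side [ 0.16965129 -0.60113754  0.90084311] [ 0.3376238   0.53670713 -0.77327591]
```

View pics/scene.png

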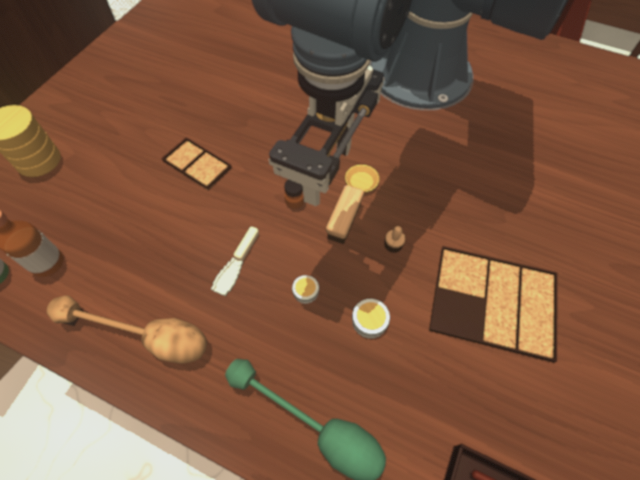

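View pics/side.png

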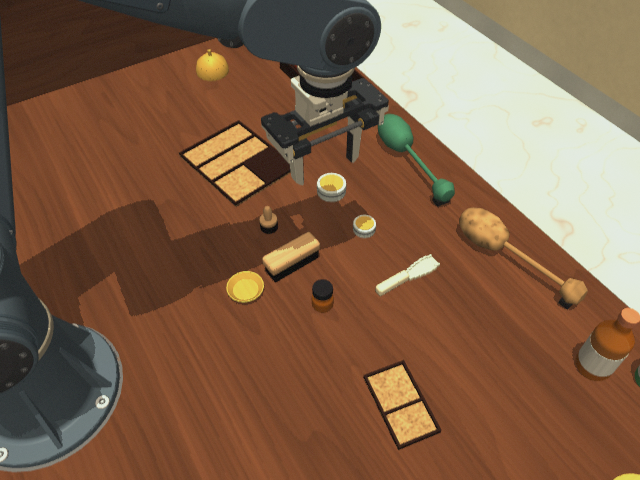

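The scene view shows the big tray at about (497,303), on the +y side, and the small tray at about (197,163). The shoehorn is near (236,262), the small tin (306,289), the wide tin (371,318), the dauber (396,240), the brush (346,210) and the jar (294,192). A yellow dish at (362,180) isn't part of the job.

```bash
cat > m.py <<'E'
from h import *
W={n:np.load(n+".npz") for n in("scene","side")}
# per camera: work-surface bias, then boxes
def pts(n,lo,hi,poly):
    w=W[n]["w"]; m=np.zeros((480,640),np.uint8); cv2.fillPoly(m,[np.array(poly,np.int32)],1)
    k=(m>0)&(w[...,2]>lo)&(w[...,2]<hi); return w[k]
def box(c,r): u,v=c; return [(u-r,v-r),(u+r,v-r),(u+r,v+r),(u-r,v+r)]
for n in W:
    w=W[n]["w"]; k=(abs(w[...,2])<.006)&(abs(w[...,0]-.55)<.25)&(abs(w[...,1])<.3)
    print(n,"table z med",np.median(w[...,2][k]))
def top(name,n,c,r,lo,hi):
    p=pts(n,lo,hi,box(c,r)).astype(np.float32)
    if len(p)<5: print(name,n,"few");return
    (cx,cy),rr=cv2.minEnclosingCircle(p[:,:2]); mr=cv2.minAreaRect(p[:,:2])
    print(name,n,len(p),"mean",p.mean(0).round(4),"circ",np.round([cx,cy,rr],4),"rect",np.round(mr[0],4),np.round(mr[1],4),round(mr[2],1),"zmax",p[:,2].max().round(4))
top("wide","scene",(371,318),25,.018,.05); top("wide","side",(331,187),20,.018,.05)
top("small","scene",(306,289),18,.013,.05); top("small","side",(364,226),16,.013,.05)
top("dauber","scene",(396,238),16,.04,.08); top("dauber","side",(268,218),18,.04,.08)
top("brush","scene",(346,212),32,.038,.06); top("brush","side",(291,255),33,.038,.06)
top("jar","side",(322,292),20,.045,.08)
top("horn","scene",(236,262),45,.004,.04); top("horn","side",(408,276),40,.004,.04)
top("hornhandle","scene",(236,262),45,.014,.04); top("hornhandle","side",(408,276),40,.014,.04)
# trays: dark or tan pixels, z between .002 and .016
def tray(name,n,c,r):
    w=W[n]["w"]; m=np.zeros((480,640),bool); m[c[1]-r[1]:c[1]+r[1],c[0]-r[0]:c[0]+r[0]]=1
    p=w[m&(w[...,2]>.0075)&(w[...,2]<.016)][:,:2].astype(np.float32); mr=cv2.minAreaRect(p); print(name,n,len(p),np.round(mr[0],4),np.round(mr[1],4),round(mr[2],2))
tray("big","scene",(497,303),(75,65)); tray("big","side",(236,162),(65,48))
tray("smalltray","scene",(197,163),(40,30)); tray("smalltray","side",(401,404),(42,48))
E
python3 m.py
```

```text
scene table z med 0.00022102362275711843
side table z med 0.0007291607878551293Traceback (most recent call last):
  File "m.py", line 16, in <module>
    top("wide","scene",(371,318),25,.018,.05); top("wide","side",(331,187),20,.018,.05)
    ~~~^^^^^^^^^^^^^^^^^^^^^^^^^^^^^^^^^^^^^^
  File "m.py", line 14, in top
    (cx,cy),rr=cv2.minEnclosingCircle(p[:,:2]); mr=cv2.minAreaRect(p[:,:2])
               ~~~~~~~~~~~~~~~~~~~~~~^^^^^^^^^
cv2.error: OpenCV(4.12.0) /io/opencv/modules/imgproc/src/shapedescr.cpp:201: error: (-215:Assertion failed) count >= 0 && (depth == CV_32F || depth == CV_32S) in function 'minEnclosingCircle'
```

```bash
sed -i 's/minEnclosingCircle(p\[:,:2\])/minEnclosingCircle(np.ascontiguousarray(p[:,:2]))/; s/minAreaRect(p\[:,:2\])/minAreaRect(np.ascontiguousarray(p[:,:2]))/; s/minAreaRect(p)/minAreaRect(np.ascontiguousarray(p))/' m.py; python3 m.py
```

```text
scene table z med 0.00022102362275711843
side table z med 0.0007291607878551293
wide scene 1043 mean [0.6488 0.1307 0.0262] circ [0.6472 0.1304 0.0311] rect [0.6478 0.1302] [0.0611 0.0605] 21.4 zmax 0.0302
wide side 557 mean [0.6456 0.1251 0.0265] circ [0.6485 0.1268 0.0324] rect [0.6469 0.1278] [0.0626 0.059 ] 56.9 zmax 0.0331
small scene 522 mean [0.6469 0.0066 0.0201] circ [0.6451 0.0059 0.0235] rect [0.6456 0.0054] [0.0465 0.0441] 25.7 zmax 0.0238
small side 362 mean [0.6441 0.0016 0.0204] circ [0.6456 0.0041 0.0248] rect [0.6453 0.0033] [0.0471 0.044 ] 55.6 zmax 0.026
dauber scene 88 mean [0.4895 0.1138 0.0526] circ [0.4874 0.1135 0.0085] rect [0.4882 0.1134] [0.0135 0.0164] 0.1 zmax 0.0597
dauber side 85 mean [0.4856 0.1081 0.0519] circ [0.4864 0.1106 0.0093] rect [0.4866 0.1095] [0.016  0.0164] 73.9 zmax 0.0622
brush scene 1044 mean [0.4829 0.0084 0.0453] circ [0.4791 0.0092 0.056 ] rect [0.4792 0.0071] [0.1089 0.0401] 4.3 zmax 0.0506
brush side 1160 mean [ 0.4766 -0.0073  0.0466] circ [ 0.4792 -0.0328  0.0756] rect [ 0.4823 -0.0409] [0.109 0.134] 5.4 zmax 0.0587
jar side 341 
[... 178 characters left out ...]
-0.1715  0.0952] rect [ 0.6536 -0.1671] [0.1391 0.1622] 12.7 zmax 0.0231
horn side 900 mean [ 0.647 -0.136  0.011] circ [ 0.6545 -0.1325  0.1193] rect [ 0.6535 -0.1339] [0.1891 0.1529] 55.1 zmax 0.0246
hornhandle scene 315 mean [ 0.6129 -0.1341  0.0191] circ [ 0.6108 -0.1343  0.0353] rect [ 0.6108 -0.135 ] [0.0701 0.0177] 1.3 zmax 0.0231
hornhandle side 314 mean [ 0.6092 -0.1393  0.0195] circ [ 0.6108 -0.1382  0.0347] rect [ 0.6107 -0.1387] [0.0687 0.0185] 1.5 zmax 0.0246
big scene 3714 [0.5182 0.3171] [0.1701 0.2107] 10.22
big side 2101 [0.5136 0.3505] [0.1722 0.2854] 10.22
smalltray scene 497 [ 0.484  -0.3312] [0.1322 0.0759] 79.97
smalltray side 964 [ 0.4852 -0.3326] [0.1321 0.0755] 79.47
```

Call:
{"fn": "move_arm", "kwargs": {"rows": [0,0,1,0,0,0.143,0,0,1,0,0,0.143,0,0,1,0,0,0.143,0,0,1,0,0,0.143,0,0,1,0,0,0.143,0,0,1,0,0,0.143,0,0,1,0,0,0.143,0,0,1,0,0,0.143,0,0,1,0,0,0.143,0,0,1,0,0,0.143,0,0,1,0,0,0.141,2.4,-3.2,0,0,0,0,2.5,-3.3,0,0,0,0,2.5,-3.3,0,0,0,0,2.4,-3.1,0,0,0,0,0,0,0,0,0,0], "gripper": 1, "squeeze": 20}}

```text
time: 1.7
eef_pos: [0.6495, 0.1324, 0.116]
orientation: [-0.0, 1.0, 0.001, 0.0]
force: [-0.3, -0.6, -0.6]
opening: 0.0931
finger_force: 0.0
```

```bash
cat > g.py <<'E'
# go x y z [yaw]: remaining move in tool axes (cm, rad); yaw of tool x in world
import sys; from h import *
s=status.sense(); q=np.roll(s["orientation"],-1); r=R.from_quat(q); m=r.as_matrix()
p=np.array(s["eef_pos"]); yaw=np.arctan2(m[1,0],m[0,0])
print("t",round(s["time"],2),"p",p.round(4),"yaw",round(yaw,4),"tilt",np.round(np.arccos(-m[2,2]),4),"open",round(s["opening"],4),"ff",np.round(s["finger_force"],1),"F",np.round(s["force"],1),"q",np.round(s["joint_positions"],2))
a=list(map(float,sys.argv[1:]))
for i in range(0,len(a),4):
    t=a[i:i+4]; d=(np.array(t[:3])-p); c,sn=np.cos(t[3]),np.sin(t[3])
    cc=np.cos(yaw),np.sin(yaw)
    print("cm at current yaw",(m.T@d*100).round(2),"| at target yaw",np.round([100*(c*d[0]+sn*d[1]),100*(sn*d[0]-c*d[1]),-100*d[2]],2),"rz",round(yaw-t[3],4))
    p=np.array(t[:3]); yaw=t[3]; m=(R.from_euler('z',yaw)*R.from_euler('x',np.pi)).as_matrix()
E
cat > tg.py <<'E'
from h import *
B=np.array([.518,.3155]),.178; S=np.array([.4846,-.332]),-.180
def w(t,x,y): c,s=np.cos(t[1]),np.sin(t[1]); return (t[0]+np.array([[c,-s],[s,c]])@[x,y]).round(4)
print("wide",w(B,-.039,-.06),"horn grip",w(B,-.018,.012),"brush",w(B,0,.072)); print("smalltin",w(S,0,.028),"dauber",w(S,0,-.035))
E
python3 tg.py; python3 g.py .6472 .1288 .019 0
python3 - <<'E'
from h import *
s=status.sense(); f=grab_frame("wrist"); save(f,"pics/w1.png")
T=np.array(f["tool_from_camera"]); z=f["range_z"]; K=f["K"]; v,u=np.mgrid[0:480,0:640]
p=np.stack([(u-K[0,2])/K[0,0]*z,(v-K[1,2])/K[1,1]*z,z],-1)[z>0]
p=p@T[:3,:3].T+T[:3,3]; p=R.from_quat(np.roll(s["orientation"],-1)).apply(p)+s["eef_pos"]
k=(abs(p[:,2]-.026)<.008)&(np.hypot(p[:,0]-.647,p[:,1]-.129)<.045); q=np.ascontiguousarray(p[k,:2].astype(np.float32))
print(len(q),cv2.minEnclosingCircle(q),cv2.minAreaRect(q),np.median(p[k,2]))
E
```

```text
wide [0.4902 0.2495] horn grip [0.4982 0.3241] brush [0.5053 0.3864]
smalltin [ 0.4896 -0.3045] dauber [ 0.4783 -0.3664]
t 1.7 p [0.6495 0.1324 0.116 ] yaw 0.0027 tilt 0.0011 open 0.0931 ff 0.0 F [-0.3 -0.6 -0.6] q [0.13 0.67 1.43 0.   1.04 1.7 ]
cm at current yaw [-0.24  0.36  9.7 ] | at target yaw [-0.23  0.36  9.7 ] rz 0.0027
4746 ((0.6473124623298645, 0.13119621574878693), 0.03134629502892494) ((0.6474233865737915, 0.13097292184829712), (0.06113916262984276, 0.061110250651836395), 46.39455032348633) 0.02643138257649682
```

Call:
{"fn": "move_arm", "kwargs": {"rows": [-0.2,0.2,2.4,0,0,0,0,0,3,0,0,0,0,0,3,0,0,0,0,0,1.3,0,0,0,0,0,0,0,0,0]}}

```text
time: 2.25
eef_pos: [0.6446, 0.1262, 0.018]
orientation: [0.0, 1.0, -0.0, -0.002]
force: [-0.2, 1.0, 0.5]
opening: 0.0933
finger_force: 0.0
```

Call:
{"fn": "move_arm", "kwargs": {"rows": [0,0,0,0,0,0,0,0,0,0,0,0,0,0,0,0,0,0,0,0,0,0,0,0,0,0,0,0,0,0], "gripper": -1}}

```text
time: 2.75
eef_pos: [0.6463, 0.1272, 0.0203]
orientation: [-0.0, 1.0, -0.0, 0.0]
force: [-0.5, -0.2, 3.7]
opening: 0.0609
finger_force: 20.0
```

```bash
python3 g.py .6472 .130 .09 0  .491 .2500 .06 .178
```

```text
t 2.75 p [0.6463 0.1272 0.0203] yaw -0.0002 tilt 0.001 open 0.0609 ff 20.0 F [-0.5 -0.2  3.7] q [0.12 0.79 1.47 0.   0.88 1.69]
cm at current yaw [ 0.09 -0.29 -6.97] | at target yaw [ 0.09 -0.28 -6.97] rz -0.0002
cm at current yaw [-15.62 -12.     3.  ] | at target yaw [-13.25 -14.58   3.  ] rz -0.178
```

Call:
{"fn": "move_arm", "kwargs": {"rows": [0,0,-2,0,0,-0.089,0,0,-4,0,0,-0.089,-2.6,-3,-1,0,0,0,-2.6,-3,0,0,0,0,-2.6,-3,0,0,0,0,-2.6,-3,0,0,0,0,-2.7,-2.9,0,0,0,0,0,0,0,0,0,0,0,0,0,0,0,0,0,0,0,0,0,0]}}

```text
time: 3.75
eef_pos: [0.4915, 0.2502, 0.0898]
orientation: [-0.0, 0.996, 0.089, 0.0]
force: [0.1, -0.7, -0.7]
opening: 0.0607
finger_force: 20.0
```

```bash
python3 g.py .4905 .251 .024 .178
python3 - <<'E'
from h import *
f=grab_frame("scene"); save(f,"pics/s2.png"); 
w=cloud(f); np.savez("scene2.npz",w=w,img=f["img"])
E
```

```text
t 3.75 p [0.4915 0.2502 0.0898] yaw 0.1774 tilt 0.0006 open 0.0607 ff 20.0 F [ 0.1 -0.7 -0.7] q [ 0.39  0.53  1.76 -0.    0.85  1.78]
cm at current yaw [-0.08 -0.1   6.58] | at target yaw [-0.08 -0.1   6.58] rz -0.0006
```

View pics/s2.png

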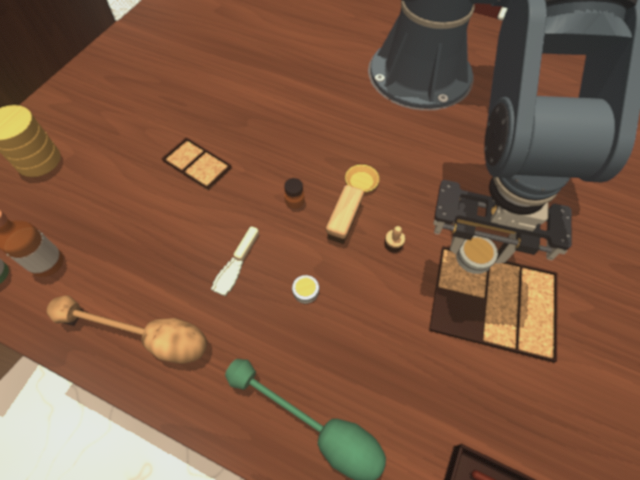

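The tin hangs at about (478,253), over the square pocket (465,275). I'll lower it and let go, opening only a little.

Call:
{"fn": "move_arm", "kwargs": {"rows": [-0.1,-0.1,2.5,0,0,0,0,0,2,0,0,0,0,0,1.5,0,0,0,0,0,0.5,0,0,0,0,0,0,0,0,0,0,0,0,0,0,0,0,0,0,0,0,0,0,0,0,0,0,0]}}

```text
time: 4.6
eef_pos: [0.4898, 0.2513, 0.0249]
orientation: [-0.0, 0.996, 0.089, 0.0]
force: [1.0, 0.2, -1.6]
opening: 0.0611
finger_force: 20.0
```

Call:
{"fn": "move_arm", "kwargs": {"rows": [0,0,0,0,0,0,0,0,0,0,0,0,0,0,0,0,0,0,0,0,0,0,0,0,0,0,-2,0,0,0,0,0,-4,0,0,0,0,0,-4,0,0,0,0,0,0,0,0,0], "gripper": 0.75}}

```text
time: 5.4
eef_pos: [0.4919, 0.2523, 0.1294]
orientation: [-0.001, 0.996, 0.089, 0.004]
force: [0.8, 0.2, -0.0]
opening: 0.0813
finger_force: 0.0
```

```bash
sed -i 's/\.3155/.3165/' tg.py; python3 tg.py; python3 g.py .6278 -.1358 .12 .024
```

```text
wide [0.4902 0.2505] horn grip [0.4982 0.3251] brush [0.5053 0.3874]
smalltin [ 0.4896 -0.3045] dauber [ 0.4783 -0.3664]
t 5.4 p [0.4919 0.2523 0.1294] yaw 0.1779 tilt 0.0081 open 0.0813 ff 0.0 F [ 0.8  0.2 -0. ] q [0.39 0.47 1.74 0.   0.92 1.78]
cm at current yaw [ 6.5  40.6   0.93] | at target yaw [12.66 39.13  0.94] rz 0.1539
```

Call:
{"fn": "move_arm", "kwargs": {"rows": [0,0,0,0,0,0.077,0,0,0,0,0,0.077,1.3,3.9,0,0,0,0,1.3,3.9,0,0,0,0,1.3,3.9,0,0,0,0,1.3,3.9,0,0,0,0,1.3,3.9,0,0,0,0,1.2,3.9,0,0,0,0,1.2,3.9,0,0,0,0,1.2,3.9,0,0,0,0,1.2,3.9,0,0,0,0,1.3,4,0,0,0,0,0,0,0,0,0,0,0,0,0,0,0,0,0,0,0,0,0,0], "gripper": 0.2}}

```text
time: 6.9
eef_pos: [0.6243, -0.1357, 0.124]
orientation: [-0.0, 1.0, 0.012, -0.001]
force: [0.1, 0.1, 0.5]
opening: 0.0558
finger_force: 0.0
```

```bash
python3 g.py .6278 -.1358 .018 .024
```

```text
t 6.9 p [ 0.6243 -0.1357  0.124 ] yaw 0.0244 tilt 0.0012 open 0.0558 ff 0.0 F [0.1 0.1 0.5] q [-0.29  0.62  1.49  0.    1.03  1.26]
cm at current yaw [ 0.36  0.03 10.6 ] | at target yaw [ 0.35  0.02 10.6 ] rz 0.0004
```

Call:
{"fn": "move_arm", "kwargs": {"rows": [0.3,0,3,0,0,0,0,0,3,0,0,0,0,0,3,0,0,0,0,0,1.5,0,0,0,0,0,0,0,0,0,0,0,0,0,0,0,0,0,0,0,0,0]}}

```text
time: 7.6
eef_pos: [0.6287, -0.1366, 0.0213]
orientation: [0.0, 1.0, 0.012, 0.001]
force: [-0.1, -0.0, -0.4]
opening: 0.0561
finger_force: 0.0
```

Call:
{"fn": "move_arm", "kwargs": {"rows": [0,0,0,0,0,0,0,0,0,0,0,0,0,0,0,0,0,0,0,0,0,0,0,0,0,0,0,0,0,0,0,0,0,0,0,0], "gripper": -1}}

```text
time: 8.2
eef_pos: [0.6278, -0.1365, 0.0196]
orientation: [-0.0, 1.0, 0.012, -0.0]
force: [-0.0, -0.2, 0.1]
opening: 0.0176
finger_force: 20.0
```

```bash
python3 g.py .6278 -.1358 .13 .178 .4982 .3251 .13 .178
```

```text
t 8.2 p [ 0.6278 -0.1365  0.0196] yaw 0.0239 tilt 0.0001 open 0.0176 ff 20.0 F [-0.  -0.2  0.1] q [-0.29  0.77  1.52 -0.    0.85  1.26]
cm at current yaw [  0.    -0.07 -11.04] | at target yaw [ 1.000e-02 -7.000e-02 -1.104e+01] rz -0.1541
cm at current yaw [ -4.59 -47.66  -0.  ] | at target yaw [ -4.59 -47.66  -0.  ] rz 0.0
```

Call:
{"fn": "move_arm", "kwargs": {"rows": [0,0,-3,0,0,0,0,0,-4,0,0,-0.077,0,0,-4,0,0,-0.077,-0.4,-4,0,0,0,0,-0.4,-4,0,0,0,0,-0.4,-4,0,0,0,0,-0.4,-4,0,0,0,0,-0.4,-4,0,0,0,0,-0.4,-4,0,0,0,0,-0.4,-4,0,0,0,0,-0.4,-4,0,0,0,0,-0.4,-4,0,0,0,0,-0.4,-4,0,0,0,0,-0.3,-4,0,0,0,0,-0.3,-3.7,0,0,0,0,0,0,0,0,0,0,0,0,0,0,0,0,0,0,0,0,0,0,0,0,0,0,0,0]}}

```text
time: 10.1
eef_pos: [0.4986, 0.3238, 0.1296]
orientation: [0.0, 0.996, 0.088, -0.0]
force: [-0.6, -0.1, 0.0]
opening: 0.0178
finger_force: 20.0
```

```bash
python3 g.py .4982 .3251 .0245 .178
python3 - <<'E'
from h import *
f=grab_frame("side"); w=cloud(f); save(f,"pics/side3.png")
E
```

```text
t 10.1 p [0.4986 0.3238 0.1296] yaw 0.1765 tilt 0.0002 open 0.0178 ff 20.0 F [-0.6 -0.1  0. ] q [ 0.5   0.54  1.62 -0.    0.98  1.89]
cm at current yaw [-1.000e-02 -1.400e-01  1.051e+01] | at target yaw [-1.000e-02 -1.400e-01  1.051e+01] rz -0.0015
```

View pics/side3.png

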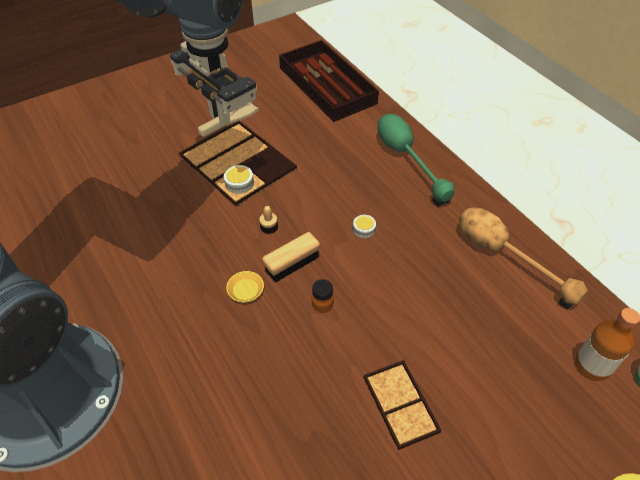

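The wide tin sits in the square pocket at (238,180), and the horn hangs level at (228,122). I'll lower the horn.

Call:
{"fn": "move_arm", "kwargs": {"rows": [0,-0.1,3,0,0,0,0,0,3,0,0,0,0,0,2.5,0,0,0,0,0,1.5,0,0,0,0,0,0.5,0,0,0,0,0,0,0,0,0,0,0,0,0,0,0,0,0,0,0,0,0,0,0,0,0,0,0]}}

```text
time: 11.05
eef_pos: [0.4983, 0.326, 0.0253]
orientation: [-0.0, 0.996, 0.089, 0.0]
force: [0.5, 0.6, -0.4]
opening: 0.0176
finger_force: 20.0
```

Call:
{"fn": "move_arm", "kwargs": {"rows": [0,0,0,0,0,0,0,0,0,0,0,0,0,0,0,0,0,0,0,0,0,0,0,0,0,0,-2,0,0,0,0,0,-4,0,0,0,0,0,-4,0,0,0,0,0,0,0,0,0], "gripper": -0.2}}

```text
time: 11.85
eef_pos: [0.5003, 0.3271, 0.1298]
orientation: [-0.002, 0.996, 0.089, 0.004]
force: [0.8, -0.4, -0.2]
opening: 0.0372
finger_force: 0.0
```

```bash
python3 g.py .479 .0063 .13 .082
```

```text
t 11.85 p [0.5003 0.3271 0.1298] yaw 0.1779 tilt 0.0084 open 0.0372 ff 0.0 F [ 0.8 -0.4 -0.2] q [0.5  0.54 1.62 0.   0.97 1.89]
cm at current yaw [-7.77 31.2  -0.16] | at target yaw [-4.75e+00  3.18e+01 -2.00e-02] rz 0.0959
```

Call:
{"fn": "move_arm", "kwargs": {"rows": [0,0,0,0,0,0.096,-0.6,4,0,0,0,0,-0.6,4,0,0,0,0,-0.6,4,0,0,0,0,-0.6,4,0,0,0,0,-0.6,4,0,0,0,0,-0.6,4,0,0,0,0,-0.6,4,0,0,0,0,-0.5,3.8,0,0,0,0,0,0,0,0,0,0,0,0,0,0,0,0,0,0,0,0,0,0], "gripper": 0.5}}

```text
time: 13.05
eef_pos: [0.4771, 0.0057, 0.1243]
orientation: [-0.0, 0.999, 0.041, -0.0]
force: [-0.3, 0.9, 0.8]
opening: 0.0699
finger_force: 0.0
```

```bash
python3 g.py .479 .0063 .035 .080
```

```text
t 13.05 p [0.4771 0.0057 0.1243] yaw 0.0824 tilt 0.0005 open 0.0699 ff 0.0 F [-0.3  0.9  0.8] q [-0.09  0.36  1.93  0.    0.85  1.4 ]
cm at current yaw [ 0.2  -0.04  8.93] | at target yaw [ 0.2  -0.04  8.93] rz 0.0024
```

Call:
{"fn": "move_arm", "kwargs": {"rows": [0.2,0,3,0,0,0,0,0,3,0,0,0,0,0,2,0,0,0,0,0,0.9,0,0,0,0,0,0,0,0,0,0,0,0,0,0,0,0,0,0,0,0,0]}}

```text
time: 13.75
eef_pos: [0.4798, 0.0053, 0.0366]
orientation: [0.0, 0.999, 0.041, 0.001]
force: [0.1, 0.2, 0.5]
opening: 0.0693
finger_force: 0.0
```

Call:
{"fn": "move_arm", "kwargs": {"rows": [0,0,0,0,0,0,0,0,0,0,0,0,0,0,0,0,0,0,0,0,0,0,0,0,0,0,0,0,0,0,0,0,0,0,0,0], "gripper": -1, "squeeze": 25}}

```text
time: 14.35
eef_pos: [0.4792, 0.0052, 0.0358]
orientation: [-0.0, 0.999, 0.041, 0.0]
force: [-0.5, 0.0, 3.3]
opening: 0.04
finger_force: 25.0
```

```bash
python3 g.py .479 .0063 .14 .178 .5053 .3874 .14 .178
```

```text
t 14.35 p [0.4792 0.0052 0.0358] yaw 0.0817 tilt 0.0001 open 0.04 ff 25.0 F [-0.5  0.   3.3] q [-0.09  0.53  1.97  0.    0.65  1.4 ]
cm at current yaw [-1.000e-02 -1.100e-01 -1.042e+01] | at target yaw [ -0.    -0.11 -10.42] rz -0.0963
cm at current yaw [  9.34 -37.04  -0.  ] | at target yaw [  9.34 -37.04  -0.  ] rz 0.0
```

Call:
{"fn": "move_arm", "kwargs": {"rows": [0,0,-3,0,0,0,0,0,-3.5,0,0,-0.048,0,0,-4,0,0,-0.048,0.9,-3.7,0,0,0,0,0.9,-3.7,0,0,0,0,0.9,-3.7,0,0,0,0,0.9,-3.7,0,0,0,0,0.9,-3.7,0,0,0,0,0.9,-3.7,0,0,0,0,1,-3.7,0,0,0,0,1,-3.7,0,0,0,0,1,-3.7,0,0,0,0,0.9,-3.8,0,0,0,0,0,0,0,0,0,0,0,0,0,0,0,0,0,0,0,0,0,0,0,0,0,0,0,0]}}

```text
time: 16.05
eef_pos: [0.5052, 0.3857, 0.1406]
orientation: [0.0, 0.996, 0.088, -0.0]
force: [0.6, -0.3, -1.5]
opening: 0.0398
finger_force: 25.0
```

```bash
python3 g.py .5053 .3874 .0403 .178
```

```text
t 16.05 p [0.5052 0.3857 0.1406] yaw 0.1767 tilt 0.0005 open 0.0398 ff 25.0 F [ 0.6 -0.3 -1.5] q [ 0.58  0.6   1.49 -0.    1.05  1.97]
cm at current yaw [ 0.04 -0.16 10.03] | at target yaw [ 0.04 -0.16 10.03] rz -0.0013
```

Call:
{"fn": "move_arm", "kwargs": {"rows": [0,-0.1,3,0,0,0,0,0,3,0,0,0,0,0,2.2,0,0,0,0,0,1.3,0,0,0,0,0,0.5,0,0,0,0,0,0,0,0,0,0,0,0,0,0,0,0,0,0,0,0,0,0,0,0,0,0,0]}}

```text
time: 16.95
eef_pos: [0.5052, 0.3879, 0.0413]
orientation: [-0.0, 0.996, 0.089, 0.0]
force: [-0.1, 0.7, -1.1]
opening: 0.0396
finger_force: 25.0
```

Call:
{"fn": "move_arm", "kwargs": {"rows": [0,0,0,0,0,0,0,0,0,0,0,0,0,0,0,0,0,0,0,0,0,0,0,0,0,0,-2,0,0,0,0,0,-4,0,0,0,0,0,-4,0,0,0,0,0,0,0,0,0], "gripper": 0.4}}

```text
time: 17.75
eef_pos: [0.5071, 0.3893, 0.1463]
orientation: [-0.002, 0.996, 0.089, 0.004]
force: [-0.2, 0.1, -0.5]
opening: 0.0651
finger_force: 0.0
```

```bash
python3 g.py .6453 .0052 .12 0
```

```text
t 17.75 p [0.5071 0.3893 0.1463] yaw 0.1779 tilt 0.0089 open 0.0651 ff 0.0 F [-0.2  0.1 -0.5] q [0.58 0.59 1.48 0.   1.06 1.97]
cm at current yaw [ 6.78 40.26  2.54] | at target yaw [13.82 38.41  2.63] rz 0.1779
```

Call:
{"fn": "move_arm", "kwargs": {"rows": [0,0,0,0,0,0.089,0,0,0,0,0,0.089,1.4,3.8,0,0,0,0,1.4,3.8,0,0,0,0,1.4,3.8,0,0,0,0,1.4,3.9,0,0,0,0,1.4,3.9,0,0,0,0,1.4,3.9,0,0,0,0,1.4,3.9,0,0,0,0,1.4,3.8,1,0,0,0,1.4,3.8,1,0,0,0,1.3,3.8,0.6,0,0,0,0,0,0,0,0,0,0,0,0,0,0,0,0,0,0,0,0,0], "gripper": 0.6}}

```text
time: 19.25
eef_pos: [0.6434, 0.0048, 0.1145]
orientation: [-0.0, 1.0, 0.0, -0.0]
force: [0.0, -0.2, -0.6]
opening: 0.0745
finger_force: 0.0
```

```bash
python3 g.py .6453 .0052 .0195 0
python3 - <<'E'
from h import *
f=grab_frame("scene"); w=cloud(f); i=f["img"]; c=cv2.resize(i[230:380,410:580],None,fx=3.5,fy=3.5,interpolation=cv2.INTER_CUBIC); cv2.imwrite("pics/big4.png",c[:,:,::-1])
E
```

```text
t 19.25 p [0.6434 0.0048 0.1145] yaw 0.0006 tilt 0.0005 open 0.0745 ff 0.0 F [ 0.  -0.2 -0.6] q [-0.06  0.64  1.49  0.    1.02  1.51]
cm at current yaw [ 0.19 -0.04  9.5 ] | at target yaw [ 0.19 -0.04  9.5 ] rz 0.0006
```

View pics/big4.png

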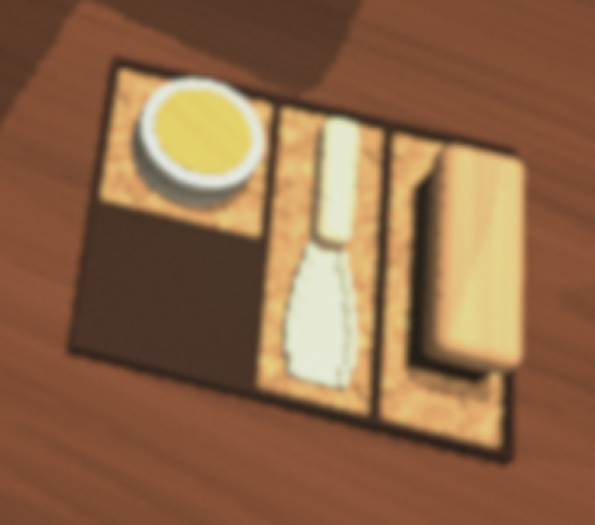

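In the crop, the wide tin (200,135), shoehorn (330,250) and brush (470,260) are all down in their own pockets. Next is the small tin.

Call:
{"fn": "move_arm", "kwargs": {"rows": [0.1,0,3,0,0,0,0,0,3,0,0,0,0,0,2.3,0,0,0,0,0,1.2,0,0,0,0,0,0,0,0,0,0,0,0,0,0,0,0,0,0,0,0,0]}}

```text
time: 20.0
eef_pos: [0.6457, 0.004, 0.0211]
orientation: [0.0, 1.0, 0.0, 0.001]
force: [-1.0, -0.6, -0.1]
opening: 0.0745
finger_force: 0.0
```

Call:
{"fn": "move_arm", "kwargs": {"rows": [0,0,0,0,0,0,0,0,0,0,0,0,0,0,0,0,0,0,0,0,0,0,0,0,0,0,0,0,0,0,0,0,0,0,0,0], "gripper": -1, "squeeze": 20}}

```text
time: 20.6
eef_pos: [0.6448, 0.0037, 0.0198]
orientation: [0.0, 1.0, -0.0, 0.0]
force: [-0.2, -1.5, 1.6]
opening: 0.045
finger_force: 20.0
```

```bash
python3 g.py .6453 .0052 .13 -.18 .4896 -.3045 .13 -.18
```

```text
t 20.6 p [0.6448 0.0037 0.0198] yaw -0.0003 tilt 0.0 open 0.045 ff 20.0 F [-0.2 -1.5  1.6] q [-0.07  0.77  1.52 -0.    0.85  1.5 ]
cm at current yaw [  0.05  -0.15 -11.02] | at target yaw [  0.02  -0.16 -11.02] rz 0.1797
cm at current yaw [-9.77 33.26  0.  ] | at target yaw [-9.77 33.26 -0.  ] rz 0.0
```

Call:
{"fn": "move_arm", "kwargs": {"rows": [0,0,-3,0,0,0,0,0,-4,0,0,0.09,0,0,-4,0,0,0.09,-1,3.7,0,0,0,0,-1.1,3.7,0,0,0,0,-1.1,3.7,0,0,0,0,-1.1,3.7,0,0,0,0,-1.1,3.7,0,0,0,0,-1.1,3.7,0,0,0,0,-1.1,3.7,0,0,0,0,-1.1,3.6,0,0,0,0,-1.1,3.6,0,0,0,0,0,0,0,0,0,0,0,0,0,0,0,0,0,0,0,0,0,0,0,0,0,0,0,0]}}

```text
time: 22.2
eef_pos: [0.4896, -0.3034, 0.1296]
orientation: [-0.0, 0.996, -0.089, -0.0]
force: [0.5, 0.2, -0.6]
opening: 0.0449
finger_force: 20.0
```

```bash
python3 g.py .4896 -.3040 .0245 -.18
```

```text
t 22.2 p [ 0.4896 -0.3034  0.1296] yaw -0.1789 tilt 0.0002 open 0.0449 ff 20.0 F [ 0.5  0.2 -0.6] q [-0.64  0.51  1.67  0.    0.96  1.11]
cm at current yaw [ 0.02  0.06 10.51] | at target yaw [ 0.02  0.06 10.51] rz 0.0011
```

Call:
{"fn": "move_arm", "kwargs": {"rows": [0,0,3,0,0,0,0,0,3,0,0,0,0,0,2.5,0,0,0,0,0,1.5,0,0,0,0,0,0.4,0,0,0,0,0,0,0,0,0,0,0,0,0,0,0,0,0,0,0,0,0,0,0,0,0,0,0]}}

```text
time: 23.1
eef_pos: [0.4894, -0.3046, 0.0265]
orientation: [0.0, 0.996, -0.09, 0.001]
force: [0.8, -0.7, 0.0]
opening: 0.0451
finger_force: 20.0
```

Call:
{"fn": "move_arm", "kwargs": {"rows": [0,0,0,0,0,0,0,0,0,0,0,0,0,0,0,0,0,0,0,0,0,0,0,0,0,0,-2,0,0,0,0,0,-4,0,0,0,0,0,-4,0,0,0,0,0,0,0,0,0], "gripper": 0.5}}

```text
time: 23.9
eef_pos: [0.4912, -0.3058, 0.1306]
orientation: [0.002, 0.996, -0.09, 0.004]
force: [0.5, -0.4, 0.3]
opening: 0.0702
finger_force: 0.0
```

```bash
python3 g.py .4873 .1125 .13 0
python3 - <<'E'
from h import *
f=grab_frame("side"); w=cloud(f)
z=w[...,2]
for c,r,lo in (((400,385),40,.018),):
    m=np.zeros((480,640),bool); m[c[1]-r:c[1]+r,c[0]-r:c[0]+r]=1
    p=w[m&(z>lo)&(z<.04)]; print(p.shape,p.mean(0) if len(p) else 0, cv2.minEnclosingCircle(np.ascontiguousarray(p[:,:2].astype(np.float32))))
E
```

```text
t 23.9 p [ 0.4912 -0.3058  0.1306] yaw -0.1801 tilt 0.0082 open 0.0702 ff 0.0 F [ 0.5 -0.4  0.3] q [-0.64  0.51  1.67  0.    0.95  1.11]
cm at current yaw [ -7.88 -41.09  -0.14] | at target yaw [ -0.39 -41.83   0.06] rz -0.1801
(630, 3) [ 0.48961164 -0.30680807  0.02432383] ((0.49142757058143616, -0.3059843182563782), 0.024491464719176292)
```

Call:
{"fn": "move_arm", "kwargs": {"rows": [0,0,0,0,0,-0.09,0,0,0,0,0,-0.09,0,-3.8,0,0,0,0,0,-3.8,0,0,0,0,0,-3.8,0,0,0,0,0,-3.8,0,0,0,0,0,-3.8,0,0,0,0,0,-3.8,0,0,0,0,0,-3.8,0,0,0,0,0,-3.8,0,0,0,0,-0.1,-3.8,0,0,0,0,-0.1,-3.8,0,0,0,0,-0.1,-3.8,0,0,0,0,0,0,0,0,0,0,0,0,0,0,0,0,0,0,0,0,0,0], "gripper": 0.1}}

```text
time: 25.55
eef_pos: [0.4858, 0.1129, 0.125]
orientation: [0.0, 1.0, -0.0, -0.001]
force: [0.3, 0.2, 0.1]
opening: 0.0511
finger_force: 0.0
```

```bash
python3 g.py .4873 .1125 .039 0
```

```text
t 25.55 p [0.4858 0.1129 0.125 ] yaw -0.0007 tilt 0.0013 open 0.0511 ff 0.0 F [0.3 0.2 0.1] q [ 0.14  0.4   1.87 -0.    0.87  1.71]
cm at current yaw [0.16 0.04 8.6 ] | at target yaw [0.15 0.04 8.6 ] rz -0.0007
```

Call:
{"fn": "move_arm", "kwargs": {"rows": [0.1,0,3,0,0,0,0,0,2.8,0,0,0,0,0,1.8,0,0,0,0,0,1,0,0,0,0,0,0,0,0,0,0,0,0,0,0,0,0,0,0,0,0,0]}}

```text
time: 26.25
eef_pos: [0.4878, 0.1136, 0.0405]
orientation: [-0.0, 1.0, -0.0, 0.001]
force: [-0.1, -0.1, 0.4]
opening: 0.051
finger_force: 0.0
```

Call:
{"fn": "move_arm", "kwargs": {"rows": [0,0,0,0,0,0,0,0,0,0,0,0,0,0,0,0,0,0,0,0,0,0,0,0,0,0,0,0,0,0,0,0,0,0,0,0], "gripper": -1}}

```text
time: 26.85
eef_pos: [0.4871, 0.1137, 0.0396]
orientation: [0.0, 1.0, -0.0, -0.0]
force: [0.7, 0.0, -0.8]
opening: 0.0167
finger_force: 20.0
```

```bash
python3 g.py .4783 -.3664 .16 -.18
```

```text
t 26.85 p [0.4871 0.1137 0.0396] yaw -0.0002 tilt 0.0001 open 0.0167 ff 20.0 F [ 0.7  0.  -0.8] q [0.14 0.55 1.91 0.   0.68 1.71]
cm at current yaw [ -0.88  48.01 -12.04] | at target yaw [  7.73  47.39 -12.04] rz 0.1798
```

Call:
{"fn": "move_arm", "kwargs": {"rows": [0,0,-3,0,0,0,0,0,-4.5,0,0,0.09,0,0,-4.5,0,0,0.09,0.6,3.6,0,0,0,0,0.6,3.6,0,0,0,0,0.6,3.6,0,0,0,0,0.6,3.6,0,0,0,0,0.6,3.6,0,0,0,0,0.6,3.6,0,0,0,0,0.6,3.6,0,0,0,0,0.6,3.7,0,0,0,0,0.6,3.7,0,0,0,0,0.6,3.7,0,0,0,0,0.6,3.7,0,0,0,0,0.6,3.7,0,0,0,0,0.5,3.7,0,0,0,0,0,0,0,0,0,0,0,0,0,0,0,0,0,0,0,0,0,0,0,0,0,0,0,0]}}

```text
time: 28.85
eef_pos: [0.4782, -0.3654, 0.1597]
orientation: [-0.0, 0.996, -0.089, -0.0]
force: [-0.5, 0.6, -0.2]
opening: 0.0164
finger_force: 20.0
```

```bash
python3 g.py .4783 -.3664 .0443 -.18
```

```text
t 28.85 p [ 0.4782 -0.3654  0.1597] yaw -0.179 tilt 0.0003 open 0.0164 ff 20.0 F [-0.5  0.6 -0.2] q [-0.73  0.52  1.58  0.    1.05  1.02]
cm at current yaw [ 0.03  0.1  11.54] | at target yaw [ 0.03  0.1  11.54] rz 0.001
```

Call:
{"fn": "move_arm", "kwargs": {"rows": [0,0,3.5,0,0,0,0,0,3.5,0,0,0,0,0,2.5,0,0,0,0,0,1.5,0,0,0,0,0,0.5,0,0,0,0,0,0,0,0,0,0,0,0,0,0,0,0,0,0,0,0,0,0,0,0,0,0,0]}}

```text
time: 29.75
eef_pos: [0.4782, -0.3667, 0.0455]
orientation: [0.0, 0.996, -0.09, 0.001]
force: [0.1, -0.4, -1.5]
opening: 0.0163
finger_force: 20.0
```

Call:
{"fn": "move_arm", "kwargs": {"rows": [0,0,0,0,0,0,0,0,0,0,0,0,0,0,0,0,0,0,0,0,0,0,0,0,0,0,-2,0,0,0,0,0,-3,0,0,0,0,0,-4,0,0,0,0,0,-4,0,0,0,0,-4,-2,0,0,0,0,-4,0,0,0,0,0,-4,0,0,0,0,0,-4,0,0,0,0,0,0,0,0,0,0], "gripper": 0}}

```text
time: 31.05
eef_pos: [0.507, -0.2054, 0.1948]
orientation: [-0.0, 0.996, -0.088, -0.0]
force: [-0.4, -0.8, -0.1]
opening: 0.0465
finger_force: 0.0
```

```bash
python3 g.py
cat > v.py <<'E'
from h import *
from tg import B,S
i=[]
for n in("scene","side"):
    f=grab_frame(n); w=cloud(f).reshape(-1,3); w=w[~np.isnan(w[:,0])]
    i.append(f["img"])
    def meas(name,t,x0,x1,y0,y1,lo,hi):
        c,s=np.cos(t[1]),np.sin(t[1]); l=(w[:,:2]-t[0])@np.array([[c,-s],[s,c]])
        k=(l[:,0]>x0)&(l[:,0]<x1)&(l[:,1]>y0)&(l[:,1]<y1)&(w[:,2]>lo)&(w[:,2]<hi); q=np.ascontiguousarray(l[k].astype(np.float32))
        if len(q)<5: print(n,name,"none");return
        r=cv2.minAreaRect(q); print(n,name,len(q),"ctr mm",np.round(np.array(r[0])*1e3,1),np.round(np.array(r[1])*1e3,1),round(r[2],1),"z top",np.percentile(w[k,2],[5,50,95]).round(4))
    meas("wide",B,-.09,.01,-.11,-.018,.022,.05); meas("handle",B,-.09,.02,-.015,.035,.016,.04); meas("brush",B,-.09,.09,.04,.11,.04,.07)
    meas("small",S,-.04,.04,-.005,.065,.018,.04); meas("dauber",S,-.04,.04,-.07,-.005,.045,.08)
    k=(abs(w[:,0]-.48)<.04)&(abs(w[:,1]+.104)<.04)&(w[:,2]>.045)&(w[:,2]<.08); q=np.ascontiguousarray(w[k,:2].astype(np.float32)); print("jar",cv2.minEnclosingCircle(q))
a=i[0][100:400,120:580]; b=i[1][100:470,150:460]
b=cv2.resize(b,(251,300)); cv2.imwrite("pics/end.png",np.hstack([a,b])[:,:,::-1])
E
python3 v.py
```

```text
t 31.05 p [ 0.507  -0.2054  0.1948] yaw -0.1768 tilt 0.0008 open 0.0465 ff 0.0 F [-0.4 -0.8 -0.1] q [-0.47  0.38  1.69  0.    1.07  1.28]
wide [0.4902 0.2505] horn grip [0.4982 0.3251] brush [0.5053 0.3874]
smalltin [ 0.4896 -0.3045] dauber [ 0.4783 -0.3664]
scene wide 909 ctr mm [-38.2 -59. ] [60.8 61.7] 76.2 z top [0.0257 0.0305 0.0326]
scene handle 383 ctr mm [-34.9  12.9] [70.  19.2] 0.4 z top [0.0181 0.0233 0.0258]
scene brush 1534 ctr mm [ 0.4 72. ] [ 39.7 108.9] 89.8 z top [0.0434 0.0498 0.052 ]
scene small 345 ctr mm [ 0.8 29.5] [45.1 44.6] 82.0 z top [0.0197 0.0242 0.0262]
scene dauber 78 ctr mm [ -0.1 -32.8] [15.9 16.2] 57.8 z top [0.0464 0.057  0.0623]
jar ((0.4798319339752197, -0.10192389041185379), 0.019314799457788467)
side wide 546 ctr mm [-38.2 -61.5] [62.2 61.4] 83.2 z top [0.0248 0.031  0.0336]
side handle 229 ctr mm [-43.1  12.3] [30.2 83.9] 79.4 z top [0.0177 0.0233 0.027 ]
side brush 576 ctr mm [-5.6 68.8] [102.5  44.1] 1.1 z top [0.0418 0.0497 0.0532]
side small 626 ctr mm [ 1.2 26.4] [45.3 45.1] 72.9 z top [0.0206 0.0247 0.0273]
side dauber 127 ctr mm [ -0.6 -37. ] [16.  16.8] 31.7 z top [0.0474 0.0589 0.0637]
jar ((0.47885632514953613, -0.10369715094566345), 0.019475195556879044)
```

View pics/end.png

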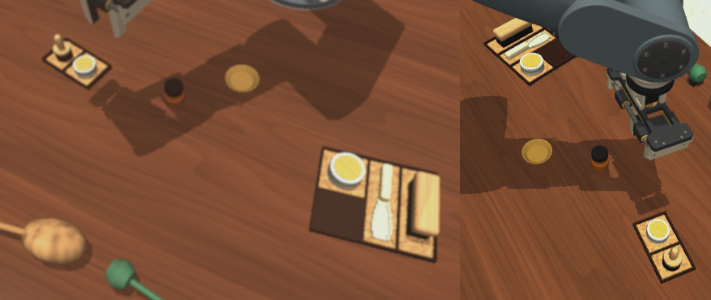

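All five things are seated within about 2 mm of their targets, at floor height: dauber (60,45), small tin (85,65), wide tin (347,168), horn (382,205), brush (425,205). The jar is unmoved at (173,88) and the arm is clear.

```bash
python3 -c "from cell import env; print(env.hand_in())"
```

```text
the job is handed in; nothing more can be done
None
```

Both kits are made up and handed in: the final camera check put all five things flat on their pocket floors, within a few millimetres of target, and the jar where it stood; the hand-in returned no verdict.

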